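# Slide a mending plate off a case lid and stow it in its foam pocket

### The job

The flat steel mending plate lying in the groove of the closed tool case's lid is too thin and too hemmed in by the ribs to be picked up where it is: press on it lightly and slide it flat along the groove until one end sticks out about 4 to 6 cm over the case's front edge (the one facing the robot), then pinch that end by its long sides and lay the plate down in its yellow-bottomed pocket in the open foam-filled case, flat and fully home, and let go. The lid marks easily, so press with well under 2 kg there, and be gentle with both cases; do not let the plate fall, and leave everything else on the bench alone.

Things in the scene. Friction and masses are not known exactly. Their poses are not given: they have to be found in the camera images.
- case: closed black tool case, fixed, 240 (x) x 220 (y) x 90 mm high. Origin: centre of underside; x points away from the robot, z up. Flat smooth firm lid 90 mm above the origin; front edge at x = -120 mm, plain vertical face below. Two grey ribs on the lid, 8 mm wide, 12 mm high, run along x over nearly all its length, inner faces at y = +-30 mm: a 60 mm groove, open at both ends.
- plate: loose flat zinc-plated steel plate, 150 (its x) x 46 (its y) x 3 mm thick, about 0.16 kg, slippery on the lid (friction about 0.2; a fingertip grips it better, but may slip if it presses too little). Origin: centre of its underside; x along its length. It starts lying in the groove of the case's lid, its x within about 3 degrees of the case's x, both ends on the lid.
- plate_front (a point): middle of the plate's end nearest the robot, at the underside (plate x = -75 mm): the end to be slid out over the case's front edge
- inlay: open black case bottom filled with firm grey tool foam, fixed, 260 (x) x 220 (y) x 92 mm high. Origin: centre of underside; x points away from the robot, z up. Foam top at 90 mm. The plate's pocket: 54 mm wide (y +-27), x = -20 to +80 mm, 10 mm deep (yellow floor at 80 mm). Its front end opens into the finger well. Low sockets and bits, up to 6 mm high, on the foam beside it.
- nest (a point): centre of the place of the plate's underside when it is home in the pocket: on the inlay's axis, 80 mm above the inlay's origin; axes as the inlay's. The plate's origin belongs here with its x along the inlay's x.
- bit_tin: bystander: small red box, 45 x 30 x 18 mm, on the case's lid beside the ribs (case y about +80 mm); origin under its centre
- battery: bystander: black and yellow battery pack, 115 x 75 x 63 mm
- tape: bystander: yellow tape measure, 70 x 36 x 68 mm
- screwdriver: bystander: screwdriver with red handle, lying on the bench on the robot's right
- phone: bystander: phone lying flat, 150 x 72 x 9 mm
- well (a point): middle of the yellow floor of the finger well in the inlay, 30 mm above the inlay's origin. The well spans inlay x = -85 to -20 mm, y = -65 to +65 mm: the plate's front end sticks out over it, with room for a finger on each side and below.
Mind the look-alikes: they are no part of the job. There is more than one size of the plate; the job needs the smallest.

How it is judged:
On the way:
1. the plate, lying flat on the lid, has been slid out over the case's front edge by at least 25 mm (x of plate_front in the frame of case below -0.145 m and x of plate in the frame of case above -0.13 m and z of plate in the frame of case between 0.086 and 0.094 m and angle between plate's own z axis and vertical below 0.06 rad), for 0.2 s.
At the end, for the whole second after the job is handed in: The plate lies at rest in its foam pocket: its underside within 3 mm of the pocket floor's height, flat within 0.05 rad, its centre within 9 mm lengthwise and 6 mm sideways of the nest, its length along the pocket's within 0.12 rad (x of plate in the frame of nest between -0.009 and 0.009 m and y of plate in the frame of nest between -0.006 and 0.006 m and z of plate in the frame of nest between -0.003 and 0.003 m and angle between the x axis of plate and the x axis of inlay, either way round below 0.12 rad and angle between plate's own z axis and vertical below 0.05 rad and linear speed of plate below 0.01 m/s); the robot touches nothing.
It fails at once if the plate is pressed onto the lid of the case with more than 25 N (contact force between plate and case above 25 N).
It fails at once if the robot presses on the case with more than 25 N (contact force between the arm and case above 25 N).
It fails at once if the plate or the robot presses on the foam-filled case with more than 25 N (contact force between any of plate, the arm and inlay above 25 N).
It fails at once if the plate is dropped below the lid or pocket height (height (world z) of plate below 0.065 m).
It fails at once if a bystander is moved by more than 20 mm (distance of any of bit_tin, battery, tape, screwdriver, phone from where it was at the start of the episode above 0.02 m).
It also fails if it takes over 64 s, if anything falls off the work surface, if the arm or the gripper's body presses on something with over 40 N, if the wrist force passes 120 N, or if a joint passes its speed limit or range.

### The arm

A 6-joint arm with a two-finger parallel gripper is mounted at the origin on the work surface. World frame = base frame: x ahead of the robot, y to its left, z up, the work surface at z = 0. Lengths are in m, angles in rad, forces in N, time in s.
With the tool pointing down it reaches from about 0.25 to 0.725 m from the base axis. Payload 4 kg.
Tool frame: the origin (TCP) lies midway between the tips of the shut fingers; the grasp point (between the pads) lies 19 mm behind it; z points along the fingers, y is the direction in which the jaws open and shut (so a half turn about z gives the same grasp; the last joint's range is limited). The gripper opens to 85 mm and grips with 20 to 120 N. Pads are 22 mm wide; open, the fingers measure 114 mm over their backs; the gripper's body (76 mm by 85 mm) begins 54 mm behind the grasp point. The pads swing forward as they close: fully open they stand 13 mm farther back than shut.
Start: joints at [-1.216, 0.241, 0.005, 1.335, 0, 1.571], TCP at [0.174, -0.469, 0.231] pointing down, gripper open.
Joint ranges: [-2.72, 2.72], [-1.05, 1.87], [-1.09, 1.28], [-1.99, 2.15], [-1.42, 1.44], [-3.14, 3.14]. Speed limits (rad/s): [2.79, 2.79, 3.14, 3.14, 3.14, 3.14].

### API

Orientations are given as a unit quaternion [x, y, z, w].
In Python, from workcell import monitor, cams, order gives the robot as it stands.
- The arm moves only by the tool send_rows, never from a script. Its argument "moves" is a list of rows, each a list of 4 numbers: the shift along the tool's x, y, z as a fraction of full scale, then the turn about the tool's z as a fraction of full scale. A call has 1 to 20 rows; each row shifts and turns the commanded pose from where the row before left it, along the tool's axes as they then stand; what a row does not reach is not made up. Full scale, the value 1, is 100 cm for a shift and 0.1 rad for a turn. A row lasts 1/10 s, in which the tool goes at most 50 mm and 8.59 degrees, less where a joint would pass 70% of its speed; a pose out of reach is approached as far as the arm can. A call with a number of a shift or a turn outside -1 to 1 is refused whole. A call with a gripper value outside its range is refused whole. "claw" is the gripper's target within -1 to 1 (fully open at 1, half-way at 0, shut at -1), set as the call begins (left out, the last holds). The fingers move at their own pace and stop on an object; the grip force is fixed at half the most. Time passes only in rows, so rows that do not move let the fingers close. It gives the time, the measured TCP pose, the force and the opening at its end, in the units of the state.
- monitor.get_obs(): the state, without advancing time (a new reading comes with each control period).
- cams.camera(name): name is "side" or "top"; returns (picture, depth): 400x640x3 uint8, blue, green, red; 400x640 float32, m along the optical axis (not along the pixel's ray), 0 where there is no reading.
- cams.camera_info(name): a dict with "intrinsics" (3x3 intrinsics, pixels), "T" (4x4, takes a point from camera to world coordinates). Camera axes: x right, y up, looking along -z (the intrinsics and any distortion apply to the point x, -y, -z); pixel columns grow to the right and rows downward; lengths in m; the calibration is good to about 2 mm. A picture is of the moment at which its call begins. camera_info takes no time and is no camera call.
- order.job_done(): hands the job in, once; it reports no verdict.
The state is a dict: "clock": time; "joint_pos": joint angles; "joint_vel": joint speeds; "tau": joint torques, N m; "eef_pos": TCP position; "tool_rot": TCP orientation; "ft_force": force on the tool from outside, world axes, zero at the start; "ft_torque": the same for the moment, N m; "grip_width": finger opening in m.
Only numpy, scipy, OpenCV 4.12 (cv2) and the standard library are available. Lean on these libraries where they do the work, as an engineer would, in place of code of your own. Each camera call takes 0.05 s, during which the arm holds its last target.

## Working session

There is one attempt and no reset: what is moved stays moved. The work goes in short steps, Python scripts to look and compute and a tool call to move; the robot and the scene stay as the last step left them, time stands still between calls to the robot, and variables do not carry over. Pictures are saved under pics/ and viewed, and the job is handed in when it is done.

Besides the shell and the picture viewer there is one more tool, called as name([rows], argument=value, ...), one row to a line, values as JSON. send_rows: Moves the arm, as the interface text tells. Its arguments: {"type":"object","properties":{"moves":{"type":"array","items":{"type":"array","items":{"type":"number","minimum":-1,"maximum":1}}},"claw":{"type":"number"}},"required":["moves"]}

```bash
ls; mkdir -p pics
python3 - <<'E'
from workcell import monitor, cams, order
import cv2,numpy as np
print(monitor.get_obs())
for n in ("top","side"):
    p,d=cams.camera(n); i=cams.camera_info(n)
    cv2.imwrite(f"pics/{n}0.png",p); np.save(f"pics/{n}0_d.npy",d)
    print(n,i["intrinsics"],i["T"],i.keys(),(d>0).mean())
E
```

```text
pics
{'clock': 0.0, 'joint_pos': array([-1.21600550e+00,  2.41428210e-01,  3.70408195e-03,  1.33520177e+00,
       -5.46450022e-06,  1.57082519e+00]), 'joint_vel': array([-0.00119437, -0.00124047, -0.00061317,  0.00059181, -0.00031717,
       -0.00098463]), 'tau': array([ 7.03380174e-04, -3.72321582e+01,  2.52405775e+01,  1.69838819e-02,
        2.21311398e-04, -5.26373952e-06]), 'eef_pos': array([ 0.17347212, -0.46825704,  0.23039767]), 'tool_rot': array([ 9.84308641e-01,  1.76452161e-01, -1.90603420e-04, -1.04759057e-03]), 'ft_force': array([-0.73567008, -0.33276923,  0.03494294]), 'ft_torque': array([ 0.02880541,  0.05272088, -0.00594166]), 'grip_width': 0.08519087739758253}
top [[506.45444408   0.         315.89175056]
 [  0.         506.45444408 206.67728847]
 [  0.           0.           1.        ]] [[ 2.99706747e-02  9.91347275e-01 -1.27798039e-01  2.97509254e-01]
 [-9.99540479e-01  3.03048159e-02  6.70543401e-04 -1.53610025e-02]
 [ 4.53763743e-03  1.27719217e-01  9.91799986e-01  1.69747457e+00]
 [ 0.00000000e+00  0.00000000e+00  0.00000000e+00  1.00000000e+00]] dict_keys(['intrinsics', 'T']) 0.99573828125
side [[387.93222518   0.         323.61716847]
 [  0.         387.93222518 198.39491209]
 [  0.           0.           1.        ]] [[-0.94798949  0.17650114 -0.26488351  0.14071117]
 [-0.31776883 -0.57291855  0.75550467  0.89440418]
 [-0.01840924  0.80038221  0.59920732  0.83270292]
 [ 0.          0.          0.          1.        ]] dict_keys(['intrinsics', 'T']) 0.99598046875
```

View pics/top0.png

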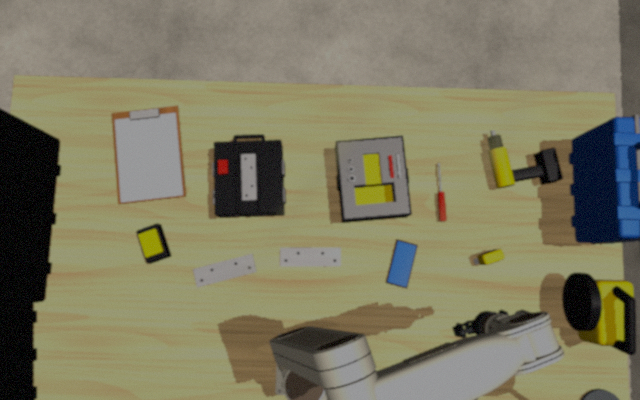

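View pics/side0.png

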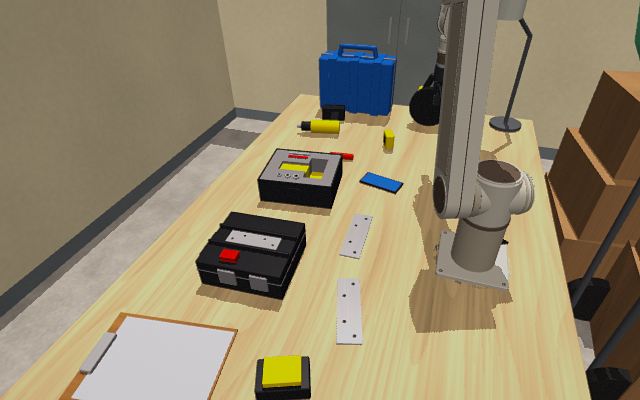

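The plate candidates in the top view are (249,177) on the case lid, and (224,270) and (311,257) loose on the bench. Only the first lies in a lid groove between ribs. It also looks the shortest, about 50 px against 60 px even though it sits higher. I'll confirm in a crop and measure.

```bash
cat > h.py <<'E'
import numpy as np,cv2
from workcell import monitor,cams,order
def ray(n,u,v,z):
    i=cams.camera_info(n);K=i["intrinsics"];T=i["T"]
    uv=np.atleast_2d(np.c_[u,v]).astype(float)
    d=np.c_[(uv[:,0]-K[0,2])/K[0,0],-(uv[:,1]-K[1,2])/K[1,1],-np.ones(len(uv))]@T[:3,:3].T
    o=T[:3,3]; s=(z-o[2])/d[:,2]
    return (o+d*s[:,None])
def proj(n,P):
    i=cams.camera_info(n);K=i["intrinsics"];T=i["T"]
    q=(np.atleast_2d(P)-T[:3,3])@T[:3,:3]
    return np.c_[K[0,0]*q[:,0]/-q[:,2]+K[0,2],-K[1,1]*q[:,1]/-q[:,2]+K[1,2]]
def rect(n,mask,z,px):
    """largest contour near px -> min area rect in world at height z"""
    cs,_=cv2.findContours(mask.astype(np.uint8),cv2.RETR_EXTERNAL,cv2.CHAIN_APPROX_NONE)
    cs=[c for c in cs if cv2.pointPolygonTest(c,px,False)>=0]
    if not cs: return None
    c=max(cs,key=cv2.contourArea).reshape(-1,2)
    hull=cv2.convexHull(c).reshape(-1,2)
    w=ray(n,hull[:,0],hull[:,1],z)[:,:2]
    return cv2.minAreaRect((w*1000).astype(np.float32)),c
E
python3 - <<'E'
import cv2,numpy as np
p=cv2.imread("pics/top0.png")
a=cv2.resize(p[125:230,200:300],None,fx=5,fy=5,interpolation=cv2.INTER_CUBIC)
cv2.imwrite("pics/c1.png",a)
b=cv2.resize(p[125:230,325:425],None,fx=5,fy=5,interpolation=cv2.INTER_CUBIC)
cv2.imwrite("pics/c2.png",b)
s=cv2.imread("pics/side0.png")
cv2.imwrite("pics/c3.png",cv2.resize(s[140:300,190:350],None,fx=3.7,fy=3.7,interpolation=cv2.INTER_CUBIC))
E
```

```text
(no output)
```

View pics/c1.png

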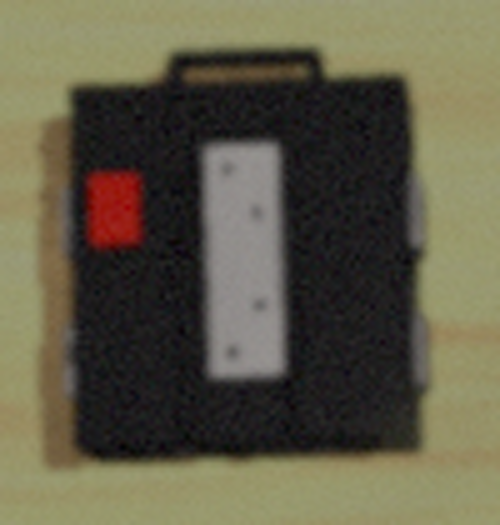

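View pics/c2.png

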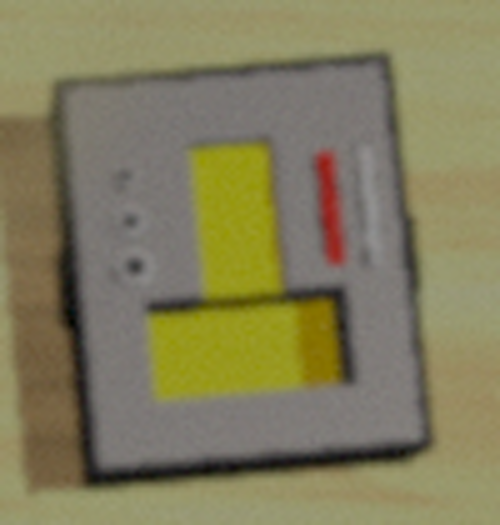

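View pics/c3.png

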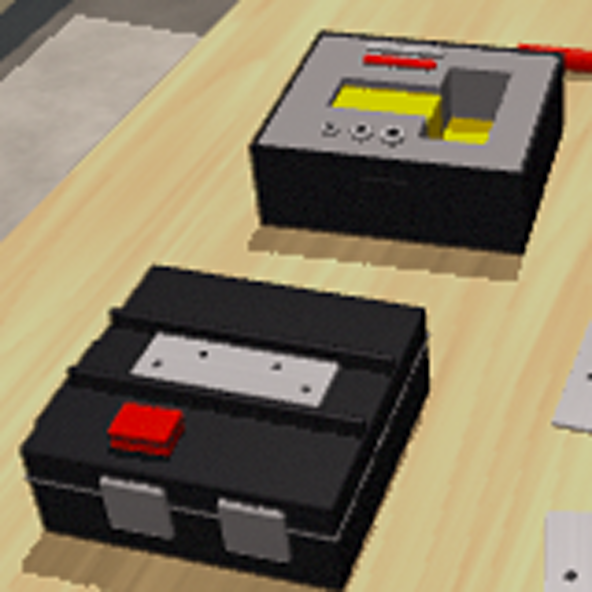

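The crops confirm it: the plate on the lid runs from about px (241,153) to (257,201) between two ribs. The pocket is yellow at about (373,168), with the well below it at about (375,194). Now I'll measure both.

```bash
cat >> h.py <<'E'
def cloud(n,d):
    i=cams.camera_info(n);K=i["intrinsics"];T=i["T"]
    v,u=np.mgrid[:d.shape[0],:d.shape[1]]
    P=np.stack([(u-K[0,2])/K[0,0]*d,-(v-K[1,2])/K[1,1]*d,-d],-1)
    return P@T[:3,:3].T+T[:3,3]
E
python3 - <<'E'
from h import *
p=cv2.imread("pics/top0.png"); d=np.load("pics/top0_d.npy"); W=cloud("top",d)
hsv=cv2.cvtColor(p,cv2.COLOR_BGR2HSV)
for nm,(u,v) in dict(lid=(225,200),plate=(249,177),foam=(345,160),floor=(371,167),well=(370,195),bench=(300,300)).items():
    q=W[v-2:v+3,u-2:u+3,2]; print(nm,q.mean().round(4),q.std().round(4),hsv[v,u])
b,g,r=[p[:,:,k].astype(int) for k in range(3)]
plate=(b>95)&(hsv[...,1]<50)
R=rect("top",plate,0.093,(249.,177.)); print("plate",R[0],R[1].min(0),R[1].max(0))
top=(W[...,2]>0.075)&(W[...,2]<0.105)
print("case",rect("top",top,0.090,(225.,200.))[0], rect("top",top,0.092,(345.,160.))[0])
yel=(hsv[...,0]>20)&(hsv[...,0]<35)&(hsv[...,1]>180)
cs,_=cv2.findContours(yel.astype(np.uint8),cv2.RETR_EXTERNAL,cv2.CHAIN_APPROX_NONE)
for c in cs:
    if cv2.contourArea(c)>100: print(cv2.boundingRect(c))
for px in [(371.,167.),(370.,195.)]:
    for z in (0.08,0.03,0.09):
        o=rect("top",yel,z,px); print(px,z,o and o[0])
# side view
s=cv2.imread("pics/side0.png"); ds=np.load("pics/side0_d.npy");S=cloud("side",ds)
hs=cv2.cvtColor(s,cv2.COLOR_BGR2HSV)
m=(s.min(2)>110)&(hs[...,1]<40)
o=rect("side",m,0.093,(253.,240.)); print("side plate",o and o[0])
ts=(S[...,2]>0.075)&(S[...,2]<0.105)
for px in [(215.,262.),(330.,165.)]:
    o=rect("side",ts,0.09,px); print("side",o and o[0])
E
```

```text
lid 0.0895 0.0037 [150  48  32]
plate 0.0949 0.0037 [ 17  12 148]
foam 0.0901 0.003 [ 13  19 122]
floor 0.0806 0.0035 [ 30 221 151]
well 0.0311 0.0027 [ 30 218 151]
bench 0.0021 0.0035 [ 29  76 154]
plate ((595.02392578125, 203.79010009765625), (150.5709686279297, 47.343238830566406), 4.3466386795043945) [241 154] [256 200]
case ((596.3233032226562, 205.4976806640625), (242.54795837402344, 231.21701049804688), 3.2169041633605957) ((605.835693359375, -193.99462890625), (261.88519287109375, 230.55328369140625), 6.667421817779541)
(578, 281, 55, 65)
(478, 250, 25, 14)
(138, 228, 26, 30)
(356, 154, 37, 50)
(493, 148, 22, 39)
(371.0, 167.0) 0.08 ((605.6676025390625, -198.00778198242188), (157.41651916503906, 117.59224700927734), 5.870928764343262)
(371.0, 167.0) 0.03 ((615.1934204101562, -203.6538848876953), (162.2826385498047, 121.22725677490234), 5.870905876159668)
(371.0, 167.0) 0.09 ((603.7622680664062, -196.87863159179688), (156.4433135986328, 116.86521911621094), 5.870919227600098)
(370.0, 195.0) 0.08 ((605.6676025390625, -198.00778198242188), (157.41651916503906, 117.59224700927734), 5.870928764343262)
(370.0, 195.0) 0.03 ((615.1934204101562, -203.6538848876953), (162.2826385498047, 121.22725677490234), 5.870905876159668)
(370.0, 195.0) 0.09 ((603.7622680664062, -196.87863159179688), (156.4433135986328, 116.86521911621094), 5.870919227600098)
side plate ((596.4824829101562, 201.62501525878906), (150.62576293945312, 46.82659149169922), 4.021383285522461)
side ((596.1027221679688, 214.74365234375), (251.25091552734375, 238.92318725585938), 4.020746231079102)
side ((604.0301513671875, -187.69627380371094), (265.7694396972656, 253.5061492919922), 6.5482587814331055)
```

Run:
```python
from h import *
I={n:cv2.imread(f"pics/{n}0.png") for n in("top","side")}
D={n:cloud(n,np.load(f"pics/{n}0_d.npy")) for n in I}
for n,px,tip in (("top",(345.,160.),0),("side",(330.,165.),0)):
    p=I[n];h=cv2.cvtColor(p,cv2.COLOR_BGR2HSV);z=D[n][...,2]
    m=((p.min(2)>(70 if n=="top" else 75))&(h[...,1]<60)&(z>.07)&(z<.12)).astype(np.uint8)
    m=cv2.morphologyEx(m,cv2.MORPH_CLOSE,np.ones((3,3)))
    cs,_=cv2.findContours(m,cv2.RETR_EXTERNAL,cv2.CHAIN_APPROX_NONE)
    for c in cs:
        if cv2.contourArea(c)>300:
            w=ray(n,c[:,0,0],c[:,0,1],0.09)[:,:2]*1000
            print(n,"grey",cv2.minAreaRect(cv2.convexHull(w.astype(np.float32))))
    # yellow pocket floor edges via rows
p=cv2.GaussianBlur(I["top"],(0,0),0.7);sat=cv2.cvtColor(p,cv2.COLOR_BGR2HSV)[...,1].astype(float)
L=[];Rr=[]
for v in range(157,181):
    r=sat[v]; c=371
    u=c
    while r[u]>125:u-=1
    L.append((u+(125-r[u])/(r[u+1]-r[u]),v))
    u=c
    while r[u]>125:u+=1
    Rr.append((u-(125-r[u])/(r[u-1]-r[u]),v))
for nm,E,z in(("L",L,.09),("R",Rr,.09),("R",Rr,.08)):
    E=np.array(E);w=ray("top",E[:,0],E[:,1],z)*1000
    a=np.polyfit(w[:,0],w[:,1],1);print(nm,z,"slope deg",np.degrees(np.arctan(a[0])),"y at x=635",np.polyval(a,635))
T=[]
for u in range(367,377):
    r=sat[:,u];v=167
    while r[v]>125:v-=1
    T.append((u,v+(125-r[v])/(r[v+1]-r[v])))
T=np.array(T);
for z in(.08,.09):print("far end",z,ray("top",T[:,0],T[:,1],z).mean(0)*1000)
# case lid from grey/black vs bench: top-view far edge & +y edge are lid rims
p=I["top"];m=D["top"][...,2]
for nm,f in (("case",(225,200)),):
    for z0 in (.06,):
        mm=((m>z0)&(m<.115)).astype(np.uint8)
        mm=cv2.morphologyEx(mm,cv2.MORPH_OPEN,np.ones((9,9)))
        print(rect("top",mm,.09,(225.,200.))[0],rect("top",mm,.09,(345.,160.))[0])
```

```text
top grey ((596.40771484375, 205.16775512695312), (154.58433532714844, 51.640052795410156), 2.813225507736206)
top grey ((607.5796508789062, -198.59121704101562), (255.27857971191406, 216.64012145996094), 6.801468849182129)
side grey ((-16.604610443115234, 42.597076416015625), (120.33425903320312, 68.94889068603516), 14.79624080657959)
side grey ((598.1264038085938, 198.29449462890625), (153.51132202148438, 48.80339813232422), 3.942699432373047)
side grey ((607.4110107421875, -201.7958984375), (250.4955596923828, 207.31019592285156), 6.6583757400512695)
side grey ((448.33477783203125, -1550.6671142578125), (186.19883728027344, 385.9208068847656), 81.81610107421875)
L 0.09 slope deg 6.798132798573287 y at x=635 -168.82940242329818
R 0.09 slope deg 6.592335940243183 y at x=635 -219.60128701500213
R 0.08 slope deg 6.5923359402431005 y at x=635 -221.11449010541344
far end 0.08 [ 686.56560887 -192.73581137   80.        ]
far end 0.09 [ 684.16027674 -191.63919562   90.        ]
((594.9461059570312, 205.756103515625), (243.0969696044922, 231.4620361328125), 3.5502123832702637) ((606.0253295898438, -197.20663452148438), (263.3050842285156, 225.681884765625), 6.661435604095459)
```

Measured results:

| Item | Centre (mm) | Yaw |
|---|---|---|
| Inlay | about (606.5, -198.4) | about 6.65° |
| Case | about (595.5, 205) | about 3.7° |
| Plate | about (595.5, 203) | about 4.1° |

The plate measures 150×47 at z 93, so it is the smallest one. The pocket's mid-line and far end agree with the inlay pose. Next I'll shut the gripper and go above the rear half of the plate.

send_rows([
  [0,0,0,0.95],
  [0,0,0,0.95],
  [0,0,0,0.95],
  [0.02,-0.026,0.001,0],
  [0.02,-0.026,0.001,0],
  [0.02,-0.026,0.001,0],
  [0.02,-0.026,0.001,0],
  [0.02,-0.026,0.001,0],
  [0.02,-0.026,0.001,0],
  [0.02,-0.026,0.001,0],
  [0.02,-0.026,0.001,0],
  [0.02,-0.026,0.001,0],
  [0.02,-0.026,0.001,0],
  [0.02,-0.026,0.001,0],
  [0.02,-0.026,0.001,0],
  [0.02,-0.026,0.001,0],
  [0.02,-0.026,0.001,0],
  [0.02,-0.026,0.001,0],
  [0.02,-0.026,0.001,0],
  [0.02,-0.026,0.001,0],
], claw=-1)

```text
clock: 2.1
eef_pos: [0.4823, -0.003, 0.2138]
tool_rot: [0.999, 0.035, -0.0, 0.0]
ft_force: [0.5, 0.7, -0.1]
grip_width: 0.0001
```

send_rows([
  [0.0152,-0.0198,0,0],
  [0.0152,-0.0198,0,0],
  [0.0152,-0.0198,0,0],
  [0.0152,-0.0198,0,0],
  [0.0152,-0.0198,0,0],
  [0.0152,-0.0198,0,0],
  [0.0152,-0.0198,0,0],
  [0.0152,-0.0198,0,0],
  [0.0152,-0.0198,0,0],
  [0.0152,-0.0198,0,0],
  [0,0,0.02,0],
  [0,0,0.02,0],
  [0,0,0.02,0],
  [0,0,0.02,0],
  [0,0,0.01,0],
  [0,0,0,0],
  [0,0,0,0],
  [0,0,0,0],
])

```text
clock: 3.9
eef_pos: [0.6208, 0.14, 0.1302]
tool_rot: [0.995, 0.096, -0.002, -0.03]
ft_force: [-0.1, -0.8, 0.2]
grip_width: -0.0001
```

Run:
```python
from h import *
o=monitor.get_obs();print(o["eef_pos"],o["tool_rot"],o["ft_force"],proj("side",o["eef_pos"]))
for n,(a,b,c,e) in (("top",(125,230,200,300)),("side",(170,310,180,340))):
    p,d=cams.camera(n); cv2.imwrite(f"pics/{n}1.png",cv2.resize(p[a:b,c:e],None,fx=4,fy=4,interpolation=cv2.INTER_CUBIC))
```

```text
[0.62081366 0.13998396 0.13018769] [ 0.99489103  0.09630125 -0.00187971 -0.03023862] [-0.07841611 -0.79459097  0.24436352] [[253.36897573 214.11935489]]
```

View pics/side1.png

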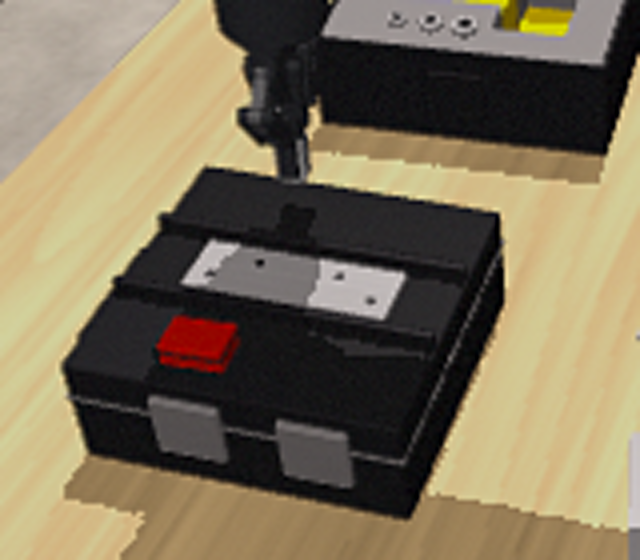

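Run:
```python
from h import *
from scipy.spatial.transform import Rotation as R
o=monitor.get_obs();print(o["clock"],o["joint_pos"].round(3),o["eef_pos"],o["joint_vel"].round(3))
print(R.from_quat(o["tool_rot"]).as_matrix().round(3))
```

```text
4.0 [0.193 0.564 0.223 1.228 0.061 3.142] [0.62071627 0.13998644 0.13015851] [-0.     0.003 -0.007 -0.002  0.    -0.   ]
[[ 0.981  0.192 -0.01 ]
 [ 0.192 -0.98   0.06 ]
 [ 0.002 -0.061 -0.998]]
```

Joint 6 is at its limit (3.142), so this yaw is out of range here. The half-turned grasp (yaw 0.07 + π, j6 ≈ 0.26) is well inside it. I'll lift and turn the tool back by about a half turn.

send_rows([
  [0,0,-0.03,0],
  [0,0,-0.03,0],
  [0,0,0,-1],
  [0,0,0,-1],
  [0,0,0,-1],
  [0,0,0,-1],
  [0,0,0,-1],
  [0,0,0,-1],
  [0,0,0,-1],
  [0,0,0,-1],
  [0,0,0,-1],
  [0,0,0,-1],
])

```text
clock: 5.2
eef_pos: [0.621, 0.1363, 0.1896]
tool_rot: [0.826, 0.563, 0.012, -0.028]
ft_force: [-0.0, -0.5, -0.6]
grip_width: 0.0003
```

```bash
cat >> h.py <<'E'
from scipy.spatial.transform import Rotation as Ro
def st():
    o=monitor.get_obs();M=Ro.from_quat(o["tool_rot"]).as_matrix()
    print("t",o["clock"],"j",o["joint_pos"].round(3),"p",o["eef_pos"].round(4),"yaw",np.arctan2(M[1,0],M[0,0]).round(4),"tilt",M[:2,2].round(4),"f",o["ft_force"].round(2),"w",round(o["grip_width"],4))
    return o,M
def go(P,yaw=None):
    o,M=st();print("tool shift",(M.T@(np.array(P)-o["eef_pos"])).round(4))
    if yaw is not None:
        e=(yaw-np.arctan2(M[1,0],M[0,0])+np.pi)%(2*np.pi)-np.pi;print("turn rows",-e/0.1)
E
python3 -c "
from h import *
st()"
```

```text
t 5.2 j [0.187 0.532 0.327 1.365 0.061 2.132] p [0.621  0.1363 0.1896] yaw 1.1964 tilt [-0.0104  0.0596] f [-0.04 -0.45 -0.59] w 0.0003
```

Joint 6's limit left the tool tilted by 0.06 rad (joint 5), and the tilt stays in the commanded pose. By mirror symmetry, working against the lower joint-6 limit should take it out. There is plenty of time, so I'll turn towards it.

send_rows([
  [0,0,0,-1],
  [0,0,0,-1],
  [0,0,0,-1],
  [0,0,0,-1],
  [0,0,0,-1],
  [0,0,0,-1],
  [0,0,0,-1],
  [0,0,0,-1],
  [0,0,0,-1],
  [0,0,0,-1],
  [0,0,0,-1],
  [0,0,0,-1],
  [0,0,0,-1],
  [0,0,0,-1],
  [0,0,0,-1],
  [0,0,0,-1],
  [0,0,0,-1],
  [0,0,0,-1],
  [0,0,0,-1],
  [0,0,0,-1],
])

```text
clock: 7.2
eef_pos: [0.6209, 0.1364, 0.1897]
tool_rot: [-0.028, 0.999, 0.03, -0.004]
ft_force: [0.5, 0.4, -0.6]
grip_width: 0.0001
```

send_rows([
  [0,0,0,-1],
  [0,0,0,-1],
  [0,0,0,-1],
  [0,0,0,-1],
  [0,0,0,-1],
  [0,0,0,-1],
  [0,0,0,-1],
  [0,0,0,-1],
  [0,0,0,-1],
  [0,0,0,-1],
  [0,0,0,-1],
  [0,0,0,-1],
  [0,0,0,-1],
  [0,0,0,-1],
  [0,0,0,-1],
  [0,0,0,-1],
  [0,0,0,-1],
  [0,0,0,-1],
  [0,0,0,-1],
  [0,0,0,-1],
])

```text
clock: 9.2
eef_pos: [0.621, 0.1364, 0.1896]
tool_rot: [0.856, -0.516, -0.02, -0.023]
ft_force: [-0.1, 0.1, -0.1]
grip_width: -0.0
```

send_rows([
  [0,0,0,-1],
  [0,0,0,-1],
  [0,0,0,-1],
  [0,0,0,-1],
  [0,0,0,-1],
  [0,0,0,-1],
  [0,0,0,-1],
  [0,0,0,-1],
  [0,0,0,-1],
  [0,0,0,-1],
  [0,0,0,-1],
  [0,0,0,-1],
])

```text
clock: 10.4
eef_pos: [0.621, 0.1363, 0.1896]
tool_rot: [0.998, 0.057, -0.004, -0.03]
ft_force: [0.4, 0.6, -0.5]
grip_width: 0.0002
```

```bash
python3 -c "
from h import *
o,M=st(); print(M.T@np.array([0,-1,0]))"
```

```text
t 10.4 j [ 0.187  0.532  0.327  1.365  0.061 -3.068] p [0.621  0.1363 0.1896] yaw 0.114 tilt [-0.0104  0.0596] f [ 0.36  0.58 -0.45] w 0.0002
[-0.1137483   0.99171796 -0.05963904]
```

send_rows([
  [-0.0023,0.0198,-0.0012,0],
  [-0.0023,0.0198,-0.0012,0],
  [-0.0023,0.0198,-0.0012,0],
  [-0.0023,0.0198,-0.0012,0],
])

```text
clock: 10.8
eef_pos: [0.619, 0.0683, 0.1894]
tool_rot: [0.999, 0.042, -0.003, -0.024]
ft_force: [-0.2, 0.4, -0.5]
grip_width: 0.0002
```

```bash
python3 -c "
from h import *
o,M=st(); print(M.T@np.array([0,-1,0]))"
```

```text
t 10.8 j [ 0.086  0.51   0.29   1.356  0.049 -3.14 ] p [0.619  0.0683 0.1894] yaw 0.0847 tilt [-0.0086  0.0486] f [-0.19  0.39 -0.49] w 0.0002
[-0.08458052  0.99522913 -0.04863244]
```

The tilt is shrinking (j5 from 0.061 to 0.049), so I'll carry on.

send_rows([
  [-0.0017,0.0199,-0.001,0],
  [-0.0017,0.0199,-0.001,0],
])

```text
clock: 11.0
eef_pos: [0.6175, 0.046, 0.1892]
tool_rot: [0.999, 0.028, -0.003, -0.018]
ft_force: [-0.2, -0.3, -0.4]
grip_width: -0.0003
```

```bash
python3 -c "
from h import *
o,M=st(); print(M.T@np.array([0,-1,0]))"
```

```text
t 11.0 j [ 0.057  0.503  0.279  1.352  0.035 -3.14 ] p [0.6175 0.046  0.1892] yaw 0.0559 tilt [-0.0072  0.035 ] f [-0.25 -0.31 -0.35] w -0.0003
[-0.0558658   0.9978246  -0.03500101]
```

send_rows([
  [-0.001,0.02,-0.0005,0],
  [-0.001,0.02,-0.0005,0],
  [-0.001,0.02,0,0],
  [-0.001,0.02,0,0],
])

```text
clock: 11.4
eef_pos: [0.6155, 0.0001, 0.1879]
tool_rot: [1.0, -0.002, -0.003, -0.004]
ft_force: [0.4, 0.2, 0.3]
grip_width: 0.0002
```

```bash
python3 -c "
from h import *
o,M=st(); print(M.T@np.array([0,-1,0]))"
```

```text
t 11.4 j [-3.000e-03  4.960e-01  2.660e-01  1.346e+00  7.000e-03 -3.141e+00] p [6.155e-01 1.000e-04 1.879e-01] yaw -0.0044 tilt [-0.0058  0.0072] f [0.36 0.22 0.27] w 0.0002
[ 0.00440904  0.99996417 -0.00722587]
```

send_rows([
  [0,0.02,0,0],
  [0,0,0,0],
  [0,0,0,1],
  [0,0,0,1],
  [0,0,0,1],
  [0,0,0,1],
  [0,0,0,1],
  [0,0,0,1],
  [0,0,0,1],
  [0,0,0,1],
  [0,0,0,1],
  [0,0,0,1],
  [0,0,0,1],
  [0,0,0,1],
  [0,0,0,1],
  [0,0,0,1],
  [0,0,0,1],
  [0,0,0,1],
  [0,0,0,1],
  [0,0,0,1],
])

```text
clock: 13.4
eef_pos: [0.6157, -0.0101, 0.1878]
tool_rot: [-0.613, 0.79, 0.002, -0.002]
ft_force: [-0.5, 0.7, 0.4]
grip_width: 0.0001
```

```bash
python3 -c "
from h import *
go([.62,.205,.13],.07-np.pi)"
```

```text
t 13.4 j [-1.700e-02  4.970e-01  2.670e-01  1.346e+00  1.000e-03 -1.336e+00] p [ 0.6157 -0.0101  0.1878] yaw -1.822 tilt [-0.0058  0.0012] f [-0.49  0.67  0.43] w 0.0001
tool shift [-0.2094  0.0489  0.058 ]
turn rows 12.495985601619354
```

send_rows([
  [0,0,0,1],
  [0,0,0,1],
  [0,0,0,1],
  [0,0,0,1],
  [0,0,0,1],
  [0,0,0,1],
  [0,0,0,1],
  [0,0,0,1],
  [0,0,0,1],
  [0,0,0,1],
  [0,0,0,1],
  [0,0,0,1],
  [0,0,0,0.5],
  [-0.0028,0.031,0,0],
  [-0.0028,0.031,0,0],
  [-0.0028,0.031,0,0],
  [-0.0028,0.031,0,0],
  [-0.0028,0.031,0,0],
  [-0.0028,0.031,0,0],
  [-0.0028,0.031,0,0],
])

```text
clock: 15.4
eef_pos: [0.6192, 0.2091, 0.188]
tool_rot: [-0.037, 0.999, 0.001, -0.003]
ft_force: [-0.1, 0.7, 0.4]
grip_width: 0.0
```

```bash
python3 -c "
from h import *
go([.62,.205,.10],.07-np.pi)"
```

```text
t 15.4 j [0.324 0.576 0.399 1.398 0.003 0.251] p [0.6192 0.2091 0.188 ] yaw -3.0679 tilt [-0.0057  0.0012] f [-0.06  0.68  0.37] w 0.0
tool shift [-0.001  -0.0043  0.088 ]
turn rows 0.037406576663703284
```

send_rows([
  [0,-0.004,0.02,0],
  [0,0,0.02,0],
  [0,0,0.02,0],
  [0,0,0.015,0],
  [0,0,0.008,0],
  [0,0,0.005,0],
  [0,0,0,0],
  [0,0,0,0],
])

```text
clock: 16.2
eef_pos: [0.6196, 0.2037, 0.1008]
tool_rot: [-0.037, 0.999, 0.001, -0.002]
ft_force: [0.1, -0.0, -0.0]
grip_width: 0.0
```

Run:
```python
from h import *
st()
for n,(a,b,c,e) in (("side",(170,310,180,340)),):
    p,d=cams.camera(n); cv2.imwrite(f"pics/{n}2.png",cv2.resize(p[a:b,c:e],None,fx=4,fy=4,interpolation=cv2.INTER_CUBIC))
```

```text
t 16.2 j [0.316 0.62  0.244 1.198 0.003 0.243] p [0.6196 0.2037 0.1008] yaw -3.0683 tilt [-0.0044  0.0014] f [ 0.13 -0.02 -0.03] w 0.0
```

View pics/side2.png

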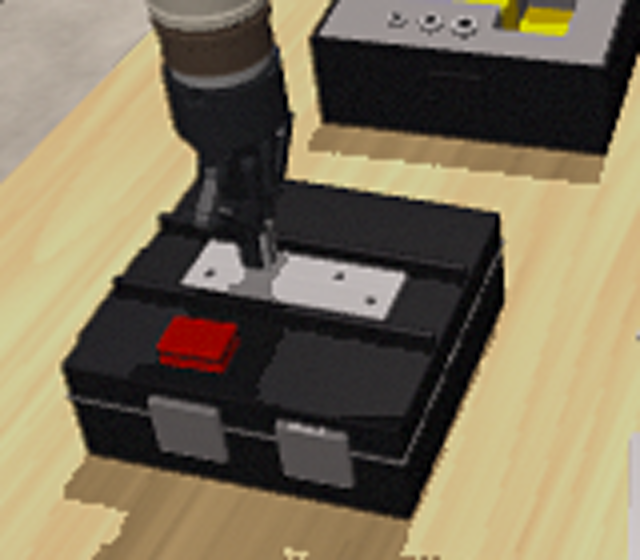

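The fingertips are over the plate at about (260,262) in the crop, clear of both ribs. Now a gentle approach.

send_rows([
  [0,0,0.002,0],
  [0,0,0.002,0],
  [0,0,0.002,0],
  [0,0,0.001,0],
  [0,0,0,0],
])

```text
clock: 16.75
eef_pos: [0.6191, 0.2036, 0.0932]
tool_rot: [-0.037, 0.999, 0.001, -0.003]
ft_force: [-0.5, -0.3, 1.0]
grip_width: 0.0
```

send_rows([
  [0,0,0.0005,0],
  [0,0,0,0],
])

```text
clock: 16.95
eef_pos: [0.6193, 0.2036, 0.0931]
tool_rot: [-0.037, 0.999, 0.001, -0.002]
ft_force: [-0.6, -0.4, 4.4]
grip_width: 0.0002
```

send_rows([
  [0,0,0.0005,0],
  [0,0,0,0],
])

```text
clock: 17.15
eef_pos: [0.6196, 0.2037, 0.0931]
tool_rot: [-0.037, 0.999, 0.001, -0.002]
ft_force: [-0.6, -0.6, 6.5]
grip_width: 0.0002
```

Contact force is about 6.5 N. I'll slide a first bit and check that the plate follows.

send_rows([
  [0.002,0,0.0001,0],
  [0.003,0,0,0],
  [0.004,0,0,0],
  [0.004,0,0,0],
  [0.004,0,0.0001,0],
  [0.003,0,0,0],
  [0,0,0,0],
])

```text
clock: 17.85
eef_pos: [0.5997, 0.2024, 0.0931]
tool_rot: [-0.037, 0.999, 0.001, -0.002]
ft_force: [-0.5, -0.4, 5.9]
grip_width: 0.0
```

Run:
```python
from h import *
st()
for n,(a,b,c,e) in (("side",(170,310,180,340)),):
    p,d=cams.camera(n); cv2.imwrite(f"pics/{n}3.png",cv2.resize(p[a:b,c:e],None,fx=4,fy=4,interpolation=cv2.INTER_CUBIC))
```

```text
t 17.85 j [0.324 0.588 0.166 1.151 0.003 0.251] p [0.5997 0.2024 0.0931] yaw -3.0682 tilt [-0.0033  0.0017] f [-0.5  -0.43  5.86] w 0.0
```

View pics/side3.png

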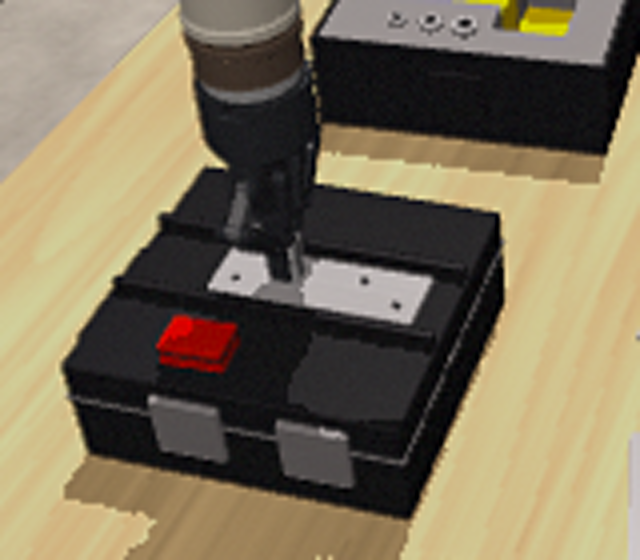

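The plate follows: its front end moved from (405,300) to (435,300) in the crop. Continuing.

send_rows([
  [0.003,0,0.0001,0],
  [0.004,0,0,0],
  [0.005,0,0,0],
  [0.005,0,0.0001,0],
  [0.005,0,0,0],
  [0.005,0,0,0],
  [0.005,0,0.0001,0],
  [0.004,0,0,0],
  [0.004,0,0,0],
])

```text
clock: 18.8
eef_pos: [0.5605, 0.1996, 0.0931]
tool_rot: [-0.037, 0.999, 0.001, -0.001]
ft_force: [1.3, 0.0, 6.0]
grip_width: -0.0002
```

send_rows([
  [0.004,0,0.0001,0],
  [0.005,0,0,0],
  [0.005,0,0,0],
  [0.005,0,0.0001,0],
  [0.005,0,0,0],
  [0.005,0,0,0],
  [0.004,0,0,0],
  [0.002,0,0,0],
  [0,0,0,0],
  [0,0,0,0],
])

```text
clock: 19.8
eef_pos: [0.5252, 0.197, 0.0931]
tool_rot: [-0.037, 0.999, 0.001, -0.001]
ft_force: [-0.2, -0.5, 7.3]
grip_width: 0.0
```

Run:
```python
from h import *
st()
for n,(a,b,c,e) in (("side",(170,310,180,340)),):
    p,d=cams.camera(n);  cv2.imwrite(f"pics/{n}4r.png",p);cv2.imwrite(f"pics/{n}4.png",cv2.resize(p[a:b,c:e],None,fx=4,fy=4,interpolation=cv2.INTER_CUBIC))
```

```text
t 19.8 j [ 0.357  0.456 -0.059  1.058  0.003  0.284] p [0.5252 0.197  0.0931] yaw -3.0682 tilt [-0.003   0.0019] f [-0.25 -0.45  7.34] w 0.0
```

View pics/side4.png

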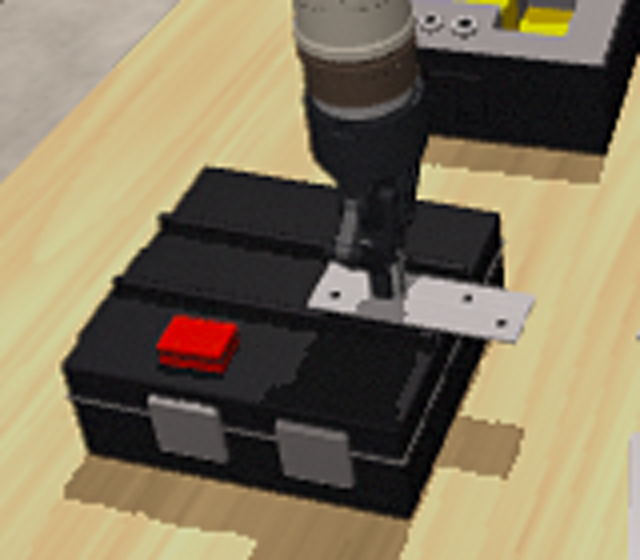

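send_rows([
  [0,0,-0.003,0],
  [0,0,-0.01,0],
  [0,0,-0.02,0],
  [0,0,-0.02,0],
  [0,0,-0.02,0],
  [0.03,0,-0.02,0],
  [0.04,0,0,0],
  [0.03,0,0,0],
  [0.03,0,0,0],
  [0,0,0,0],
], claw=1)

```text
clock: 20.85
eef_pos: [0.3912, 0.186, 0.1856]
tool_rot: [-0.037, 0.999, 0.0, -0.005]
ft_force: [0.1, 0.8, -0.0]
grip_width: 0.0857
```

Run:
```python
from h import *
st()
for n in("top","side"):
    p,d=cams.camera(n); cv2.imwrite(f"pics/{n}5.png",p); np.save(f"pics/{n}5_d.npy",d)
    h=cv2.cvtColor(p,cv2.COLOR_BGR2HSV)
    m=((p.min(2)>(95 if n=="top" else 110))&(h[...,1]<50)).astype(np.uint8)
    cs,_=cv2.findContours(m,cv2.RETR_EXTERNAL,cv2.CHAIN_APPROX_NONE)
    for c in cs:
        if cv2.contourArea(c)<100: continue
        w=ray(n,c[:,0,0],c[:,0,1],.093)[:,:2]*1000
        r=cv2.minAreaRect(cv2.convexHull(w.astype(np.float32)))
        if max(r[1])<260 and abs(r[0][1])<300: print(n,r,c[:,0].min(0),c[:,0].max(0))
    a,b,c,e=(125,230,200,300) if n=="top" else (170,310,180,340)
    cv2.imwrite(f"pics/{n}5c.png",cv2.resize(p[a:b,c:e],None,fx=4,fy=4,interpolation=cv2.INTER_CUBIC))
```

```text
t 20.85 j [ 0.441  0.143 -0.239  1.197  0.004  0.367] p [0.3912 0.186  0.1856] yaw -3.0668 tilt [-0.009  -0.0003] f [ 0.13  0.81 -0.01] w 0.0857
top ((37.353904724121094, -58.418243408203125), (221.1787567138672, 118.67845153808594), 29.984310150146484) [292 330] [338 396]
top ((344.662109375, -2.7091598510742188), (62.77836608886719, 195.6127166748047), 2.25024151802063) [279 247] [341 267]
top ((501.33184814453125, 196.40802001953125), (152.08633422851562, 47.19910430908203), 4.528928279876709) [242 182] [257 229]
top ((606.2601318359375, -197.0652618408203), (247.75132751464844, 207.96771240234375), 6.773167610168457) [338 138] [408 217]
side ((501.9920654296875, 195.221435546875), (151.30914306640625, 47.303977966308594), 4.021369934082031) [257 235] [313 255]
side ((325.7532653808594, 93.12068939208984), (55.93170166015625, 182.4093475341797), 1.4866294860839844) [339 213] [372 258]
side ((649.5240478515625, -192.37606811523438), (158.752685546875, 205.42308044433594), 6.995607852935791) [260 150] [304 183]
```

View pics/side5c.png

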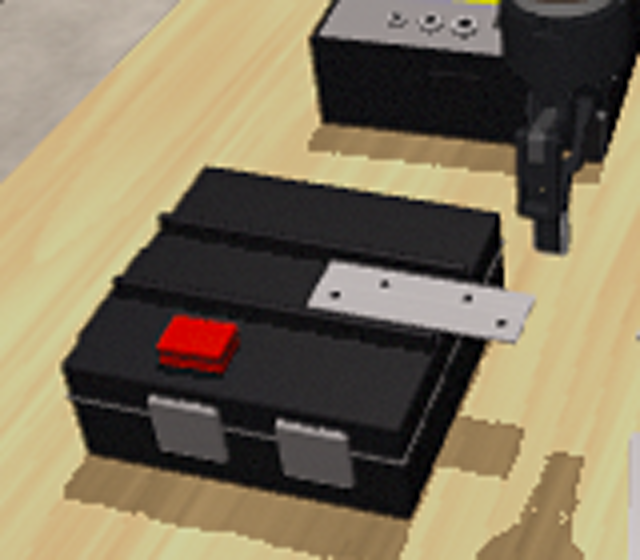

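View pics/top5c.png

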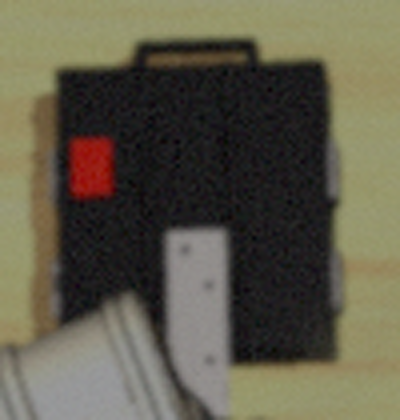

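The plate now sticks out about 49 mm (front end at x ≈ 427 mm, case edge at about 476 mm). It lies flat and square, with its centre at about (501.5, 196). I'll pinch at (451.5, 192.5), halfway out, 13 mm clear of the case face.

send_rows([
  [-0.02,0.0006,0,0],
  [-0.02,0.0007,0,0],
  [-0.0217,0.0007,0,0],
  [0,0,0.02,0],
  [0,0,0.02,0],
  [0,0,0.02,0],
  [0,0,0.02,0],
  [0,0,0.02,0],
  [0,0,0.01,0],
  [0,0,0.008,0],
  [0,0,0,0],
  [0,0,0,0],
])

```text
clock: 22.15
eef_pos: [0.4566, 0.1938, 0.0677]
tool_rot: [-0.037, 0.999, 0.001, -0.002]
ft_force: [-0.0, -0.6, 0.2]
grip_width: 0.085
```

Run:
```python
from h import *
go([.4516,.1925,.0675])
for n,(a,b,c,e) in (("side",(170,310,210,370)),):
    p,d=cams.camera(n);cv2.imwrite(f"pics/{n}6.png",cv2.resize(p[a:b,c:e],None,fx=4,fy=4,interpolation=cv2.INTER_CUBIC))
```

```text
t 22.15 j [ 0.4    0.372 -0.269  0.934  0.003  0.326] p [0.4566 0.1938 0.0677] yaw -3.0684 tilt [-0.0048  0.0012] f [-0.   -0.55  0.2 ] w 0.085
tool shift [ 0.0051 -0.0009  0.0002]
```

View pics/side6.png

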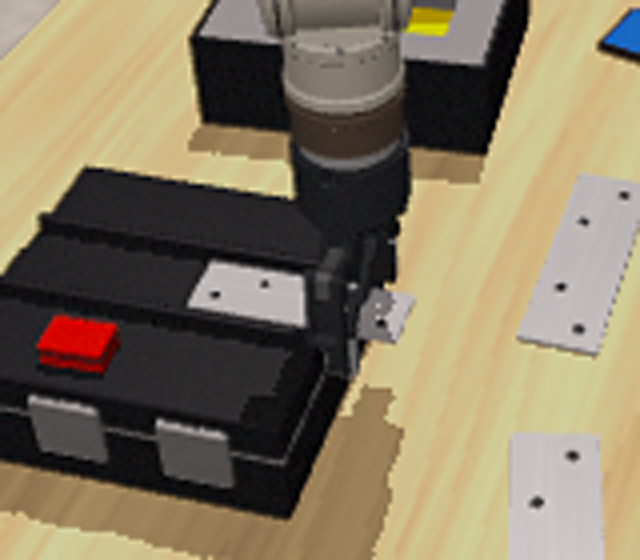

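The fingers straddle the plate at about (335,320), with the front end showing beyond them. I'll correct by 5 mm and close.

send_rows([
  [0.005,-0.001,0,0],
  [0,0,0,0],
  [0,0,0,0],
])

```text
clock: 22.5
eef_pos: [0.451, 0.1923, 0.0677]
tool_rot: [-0.037, 0.999, 0.001, -0.002]
ft_force: [-0.3, -0.0, -0.0]
grip_width: 0.0853
```

send_rows([
  [0,0,0,0],
  [0,0,0,0],
  [0,0,0,0],
  [0,0,0,0],
  [0,0,0,0],
  [0,0,0,0],
  [0,0,0,0],
  [0,0,0,0],
], claw=-1)

```text
clock: 23.3
eef_pos: [0.4511, 0.1923, 0.0674]
tool_rot: [-0.037, 0.999, 0.001, -0.003]
ft_force: [-1.1, -1.1, 3.8]
grip_width: 0.044
```

Run:
```python
from h import *
st()
for n,(a,b,c,e) in (("side",(170,310,210,370)),):
    p,d=cams.camera(n);cv2.imwrite(f"pics/{n}7.png",cv2.resize(p[a:b,c:e],None,fx=4,fy=4,interpolation=cv2.INTER_CUBIC))
```

```text
t 23.3 j [ 0.401  0.363 -0.284  0.928  0.003  0.328] p [0.4511 0.1923 0.0674] yaw -3.0683 tilt [-0.0054  0.001 ] f [-1.08 -1.06  3.79] w 0.044
```

View pics/side7.png

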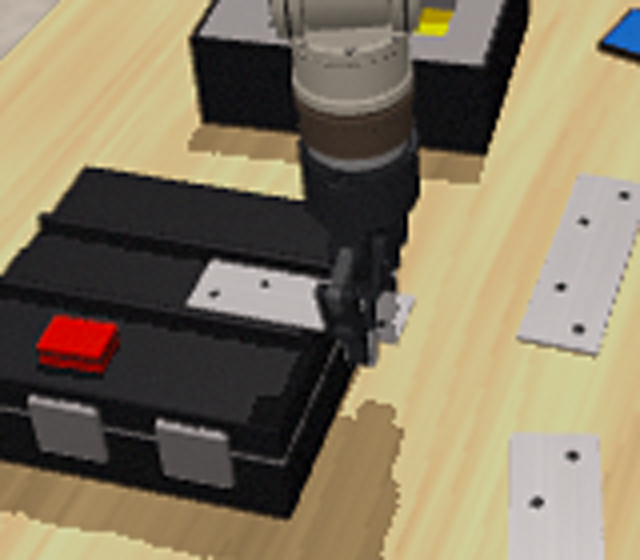

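Width 44 mm, so it's held. Lift.

send_rows([
  [0,0,-0.003,0],
  [0,0,-0.005,0],
  [0,0,-0.01,0],
  [0,0,-0.015,0],
  [0,0,-0.015,0],
  [0,0,-0.015,0],
  [0,0,-0.01,0],
  [0,0,0,0],
  [0,0,0,0],
  [0,0,0,0],
])

```text
clock: 24.35
eef_pos: [0.4508, 0.1919, 0.1395]
tool_rot: [-0.037, 0.999, 0.0, -0.004]
ft_force: [-0.3, -0.8, -1.6]
grip_width: 0.044
```

Run:
```python
from h import *
st()
for n,(a,b,c,e) in (("side",(150,310,200,370)),("top",(125,245,200,300))):
    p,d=cams.camera(n);W=cloud(n,d)
    cv2.imwrite(f"pics/{n}8.png",cv2.resize(p[a:b,c:e],None,fx=4,fy=4,interpolation=cv2.INTER_CUBIC))
    h=cv2.cvtColor(p,cv2.COLOR_BGR2HSV)
    m=((p.min(2)>(90 if n=="top" else 105))&(h[...,1]<50)&(W[...,2]>.12)&(W[...,2]<.22)&(W[...,1]>.15)&(W[...,1]<.24)&(W[...,0]>.48)&(W[...,0]<.60))
    q=W[m]; A=np.c_[q[:,0]-.5,q[:,1]-.195,np.ones(len(q))]; print(n,m.sum(),np.linalg.lstsq(A,q[:,2],rcond=None)[0], q.min(0),q.max(0))
```

```text
t 24.35 j [ 0.401  0.287 -0.181  1.109  0.003  0.327] p [0.4508 0.1919 0.1395] yaw -3.0683 tilt [-0.0073  0.0002] f [-0.25 -0.76 -1.61] w 0.044
side 374 [-0.01540903  0.01059619  0.16469704] [0.48011656 0.17215885 0.16091579] [0.57821569 0.22383972 0.16755529]
top 249 [-0.02659109 -0.02490227  0.16477044] [0.48823125 0.17516054 0.15327304] [0.57576438 0.22349294 0.17538365]
```

View pics/side8.png

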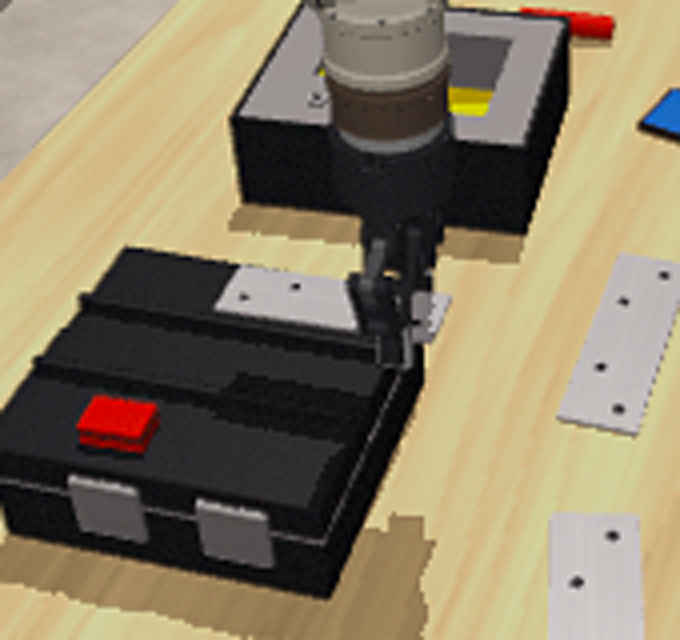

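The plate is held flat (slopes under 0.03 rad, top at z 0.165). Travelling to the inlay.

send_rows([
  [-0.001,-0.006,0,0],
  [-0.002,-0.012,0,0],
  [-0.0042,-0.022,0,0],
  [-0.0042,-0.022,0,0],
  [-0.0042,-0.022,0,0],
  [-0.0042,-0.022,0,0],
  [-0.0042,-0.022,0,0],
  [-0.0042,-0.022,0,0],
  [-0.0042,-0.022,0,0],
  [-0.0042,-0.022,0,0],
  [-0.0042,-0.022,0,0],
  [-0.0042,-0.022,0,0],
  [-0.0042,-0.022,0,0],
  [-0.0042,-0.022,0,0],
  [-0.0042,-0.022,0,0],
  [-0.0042,-0.022,0,0],
  [-0.0042,-0.022,0,0],
  [-0.0042,-0.022,0,0],
  [-0.004,-0.02,0,0],
  [-0.002,-0.012,0,0],
])

```text
clock: 26.45
eef_pos: [0.5565, -0.2057, 0.1389]
tool_rot: [-0.036, 0.999, 0.0, -0.003]
ft_force: [0.1, 0.1, -1.2]
grip_width: 0.0439
```

```bash
python3 -c "
from h import *
go([.5578,-.204,.115],.116-np.pi)"
```

```text
t 26.45 j [-0.353  0.48   0.11   1.206 -0.002 -0.424] p [ 0.5565 -0.2057  0.1389] yaw -3.0705 tilt [-0.0061  0.0004] f [ 0.08  0.11 -1.19] w 0.0439
tool shift [-0.0015  0.0016  0.0239]
turn rows -0.4485758419522323
```

send_rows([
  [-0.0015,0.0016,0,0],
  [0,0,0,-0.45],
  [0,0,0.01,0],
  [0,0,0.01,0],
  [0,0,0.004,0],
  [0,0,0,0],
  [0,0,0,0],
])

```text
clock: 27.15
eef_pos: [0.558, -0.2011, 0.115]
tool_rot: [-0.059, 0.998, 0.001, -0.003]
ft_force: [-0.3, -0.2, -2.3]
grip_width: 0.0436
```

Run:
```python
from h import *
go([.5578,-.204,.0575],.116-np.pi)
for n,(a,b,c,e) in (("side",(120,230,230,390)),("top",(110,230,300,440))):
    p,d=cams.camera(n);W=cloud(n,d);cv2.imwrite(f"pics/{n}9r.png",p);np.save(f"pics/{n}9_d.npy",d)
    cv2.imwrite(f"pics/{n}9.png",cv2.resize(p[a:b,c:e],None,fx=5,fy=5,interpolation=cv2.INTER_CUBIC))
```

```text
t 27.15 j [-3.450e-01  4.980e-01  7.300e-02  1.152e+00 -1.000e-03 -4.640e-01] p [ 0.558  -0.2011  0.115 ] yaw -3.0231 tilt [-0.0063  0.0011] f [-0.34 -0.19 -2.29] w 0.0436
tool shift [ 0.0001 -0.0029  0.0575]
turn rows 0.025334372379330894
```

View pics/side9.png

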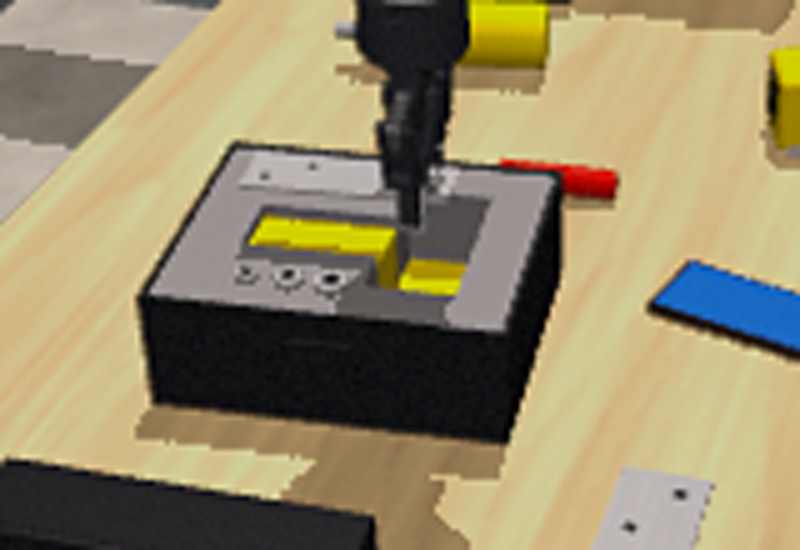

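View pics/top9.png

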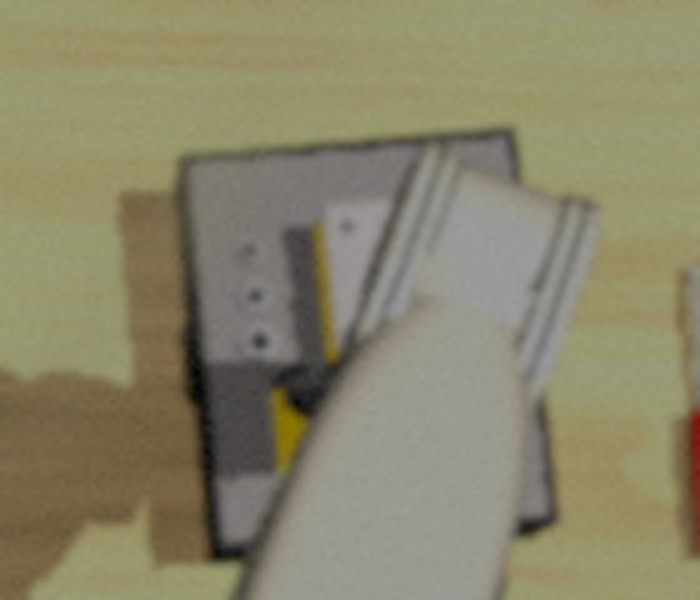

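Run:
```python
from h import *
o,M=st()
zt=o["eef_pos"][2]+.0255
for n,px,b in (("top",(370.,160.),None),("side",(292.,153.),None)):
    p=cv2.imread(f"pics/{n}9r.png");h=cv2.cvtColor(p,cv2.COLOR_BGR2HSV)
    g=cv2.GaussianBlur(p,(0,0),0.8).min(2)
    if n=="top":print(g[150:175:4,360:380])
    else: print(g[148:160:3,276:308])
```

```text
t 27.25 j [-3.460e-01  4.980e-01  7.400e-02  1.152e+00 -1.000e-03 -4.640e-01] p [ 0.5584 -0.2014  0.1156] yaw -3.0232 tilt [-0.005   0.0006] f [-0.84  0.91 -1.24] w 0.044
[[116 115 116 117 120 124 126 128 130 130 131 132 133 135 135 136 135 126
  108  93]
 [105 102  95  92 105 124 137 137 130 127 133 141 146 147 147 140 126 106
   96 108]
 [ 66  64  59  60  79 111 134 143 143 144 146 147 148 145 135 115  95  96
  115 132]
 [ 68  67  60  54  65  94 123 140 145 146 146 145 140 125 104  94 107 128
  141 138]
 [ 69  66  61  55  57  81 114 136 144 146 145 137 117  97  95 115 136 140
  133 130]
 [ 68  67  66  59  56  71 102 129 142 144 138 123 108 110 128 139 136 130
  134 141]
 [ 73  69  67  62  55  60  87 116 131 126 112 105 114 126 128 119 110 112
  118 123]]
[[104  90  90  95 105 111 114 118 120 122 124 123 125 129 131 134 134 135
  138 140 139 138 138 140 143 143 143 140 119  70  37  35]
 [113 138 145 148 158 171 176 175 171 170 167 161 158 156 153 150 145 144
  142 135 128 121 114 106 103 104 105 105  99  78  45  27]
 [144 146 153 166 176 173 157 156 171 179 179 179 180 180 179 173 168 172
  178 180 180 179 179 179 179 179 179 179 179 158  93  38]
 [144 142 139 138 140 141 142 146 149 150 154 155 157 160 162 162 163 164
  164 166 167 168 170 171 172 175 176 176 174 157 118  76]]
```

Run:
```python
from h import *
E=np.array([.1156+.0225+.003])[0]
p=cv2.imread("pics/top9r.png");g=cv2.GaussianBlur(p,(0,0),0.8).min(2).astype(float)
L=[]
for v in range(157,173):
    r=g[v];u=369
    while r[u]>101:u-=1
    L.append((u+(101-r[u])/(r[u+1]-r[u]),v))
L=np.array(L);w=ray("top",L[:,0],L[:,1],E)*1000;a=np.polyfit(w[:,0],w[:,1],1)
print("top +y edge yaw",np.degrees(np.arctan(a[0])),"resid",np.std(np.polyval(a,w[:,0])-w[:,1]),"y@640",np.polyval(a,640))
s=cv2.imread("pics/side9r.png");g=cv2.GaussianBlur(s,(0,0),0.8).min(2).astype(float)
m=(g>160).astype(np.uint8);cs,_=cv2.findContours(m[140:170,260:320].copy(),cv2.RETR_EXTERNAL,cv2.CHAIN_APPROX_NONE)
c=max(cs,key=cv2.contourArea)[:,0]+[260,140];w=ray("side",c[:,0],c[:,1],E)[:,:2]*1000
print(c.min(0),c.max(0));print("side",cv2.minAreaRect(w.astype(np.float32)),"\n",cv2.boxPoints(cv2.minAreaRect(w.astype(np.float32))))
# expected +y edge from TCP model & pocket
pl=np.array([558.4,-201.4])+50.5*np.array([np.cos(.1185),np.sin(.1185)]);print("plate model",pl,"+y edge @640",pl[1]+(640-pl[0])*np.tan(.1185)+23/np.cos(.1185), "far",pl+75*np.array([np.cos(.1185),np.sin(.1185)]))
```

```text
top +y edge yaw 6.785763949389681 resid 0.2225258131293516 y@640 -167.13188091219047
[278 151] [305 158]
side ((634.7794189453125, -190.45050048828125), (95.3221435546875, 38.479957580566406), 6.937619209289551) 
 [[ 585.1433  -177.1083 ]
 [ 589.79126 -215.30652]
 [ 684.4155  -203.7927 ]
 [ 679.7676  -165.59448]]
plate model [ 608.5458479  -195.42974556] +y edge @640 -168.52244719496628 far [ 683.01987944 -186.56303104]
```

The direct edge measurements agree with the tool-based estimate within about 1.5 mm. They call for roughly 3 mm further to -y. I'll correct, then lower to just above the foam.

send_rows([
  [0,-0.0033,0,0],
  [0,0,0.01,0],
  [0,0,0.01,0],
  [0,0,0.01,0],
  [0,0,0.008,0],
  [0,0,0.004,0],
  [0,0,0,0],
  [0,0,0,0],
])

```text
clock: 28.05
eef_pos: [0.5583, -0.2047, 0.0733]
tool_rot: [-0.059, 0.998, 0.001, -0.003]
ft_force: [0.4, 0.3, -0.9]
grip_width: 0.0441
```

Run:
```python
from h import *
go([.5578,-.2045,.0575],.116-np.pi)
for n,(a,b,c,e) in (("side",(120,230,230,390)),("top",(110,230,300,440))):
    p,d=cams.camera(n);cv2.imwrite(f"pics/{n}10r.png",p)
    cv2.imwrite(f"pics/{n}10.png",cv2.resize(p[a:b,c:e],None,fx=5,fy=5,interpolation=cv2.INTER_CUBIC))
```

```text
t 28.05 j [-3.51e-01  5.38e-01  2.10e-02  1.06e+00 -1.00e-03 -4.69e-01] p [ 0.5583 -0.2047  0.0733] yaw -3.0233 tilt [-0.0056  0.0008] f [ 0.41  0.35 -0.93] w 0.0441
tool shift [0.0004 0.0003 0.0158]
turn rows 0.02336964592821733
```

View pics/side10.png

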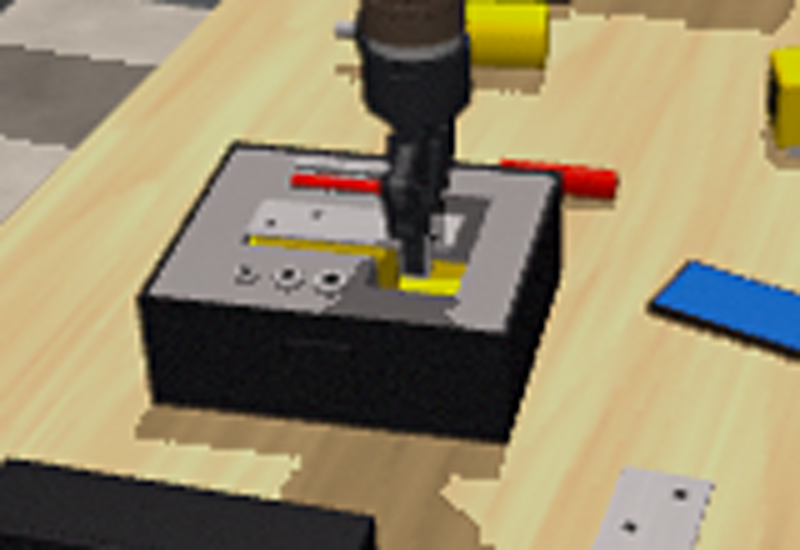

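View pics/top10.png

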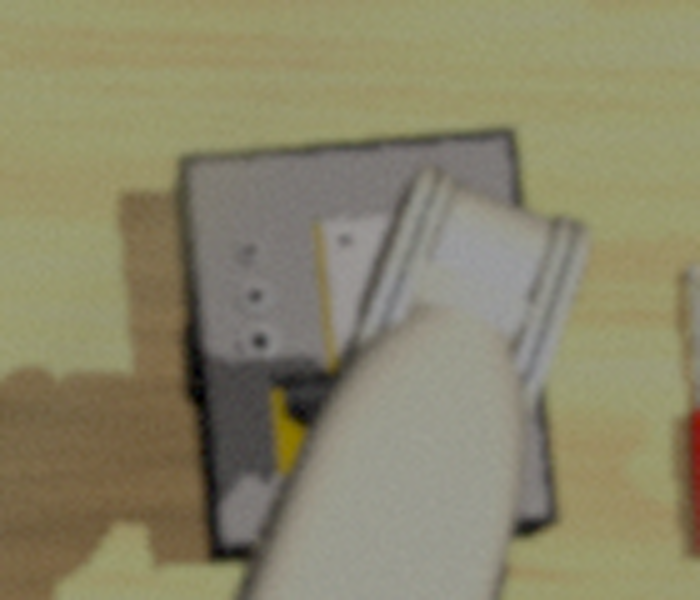

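Run:
```python
from h import *
zt=.0733+.0255
p=cv2.imread("pics/top10r.png").astype(float);g=cv2.GaussianBlur(p,(0,0),0.5)[:,:,0]
print(g[156:176:4,356:376].round())
# profile along plate-normal: blue dip = yellow strip; left flank rim, right flank plate edge
L=[];R=[]
for v in range(156,176):
    r=g[v];k=358+np.argmin(r[358:372])
    tl=(r[k]+115)/2;u=k
    while r[u]<tl:u-=1
    L.append((u+(r[u]-tl)/(r[u]-r[u+1]),v))
    tr=(r[k]+143)/2;u=k
    while r[u]<tr:u+=1
    R.append((u-(r[u]-tr)/(r[u]-r[u-1]),v))
for nm,E,z in(("rim",L,.09),("plate",R,zt)):
    E=np.array(E);w=ray("top",E[:,0],E[:,1],z)*1000;a=np.polyfit(w[:,0],w[:,1],1)
    print(nm,np.degrees(np.arctan(a[0])),np.polyval(a,640),np.std(np.polyval(a,w[:,0])-w[:,1]))
s=cv2.imread("pics/side10r.png");g=cv2.GaussianBlur(s,(0,0),0.6).min(2).astype(float)
print(g[155:172,274:300:2].round())
```

```text
[[115. 115. 115. 116. 116. 112. 101.  91. 110. 134. 143. 142. 138. 137.
  142. 146. 149. 149. 147. 144.]
 [116. 117. 116. 117. 118. 116. 106.  91.  96. 121. 139. 141. 142. 144.
  145. 147. 148. 146. 137. 114.]
 [115. 116. 118. 117. 117. 115. 106.  91.  87. 113. 137. 145. 147. 148.
  147. 146. 143. 129. 102.  87.]
 [118. 116. 117. 116. 117. 116. 117. 104.  89.  99. 124. 140. 147. 145.
  145. 137. 116.  89.  95. 119.]
 [116. 116. 116. 117. 118. 116. 117. 110.  92.  90. 118. 140. 145. 145.
  137. 115.  92. 103. 132. 143.]]
rim 6.464046590085206 -164.4094095367169 0.41030718892588885
plate 6.3792039179534115 -171.6395857932656 0.28256362496707593
[[133. 146. 145. 145. 145. 144. 146.  79.  25.  28.  45.  66.  91.]
 [144. 145. 145. 145. 145. 144. 146.  68.  14.  12.  16.  20.  21.]
 [146. 145. 145. 145. 145. 144. 146. 100.  71.  65.  57.  49.  23.]
 [146. 145. 145. 145. 145. 145. 145. 139. 137. 136. 131. 122.  84.]
 [146. 145. 144. 145. 149. 153. 151. 150. 151. 150. 148. 147. 139.]
 [145. 145. 145. 144. 163. 175. 171. 167. 164. 159. 155. 153. 153.]
 [145. 145. 145. 146. 175. 181. 180. 178. 178. 171. 169. 174. 171.]
 [145. 145. 144. 149. 180. 180. 181. 180. 181. 156. 155. 178. 178.]
 [145. 145. 144. 157. 180. 166. 181. 181. 181. 157. 168. 180. 180.]
 [145. 145. 145. 168. 174. 123. 179. 179. 180. 176. 179. 179. 180.]
 [145. 145. 147. 172. 173. 151. 179. 179. 179. 180. 180. 179. 179.]
 [144. 146. 141. 141. 149. 160. 166. 169. 172. 176. 176. 178. 179.]
 [145. 146. 122.  47.  59.  77.  93. 112. 128. 144. 147. 162. 169.]
 [145. 146. 118.  39.  41.  33.  32.  29.  30.  50.  56.  78. 106.]
 [146. 146. 143. 130. 128. 110.  90.  57.  44.  43.  29.  29.  28.]
 [146. 145. 147. 147. 147. 145. 141. 135. 133. 129. 110.  89.  58.]
 [146. 145. 146. 146. 146. 146. 147. 147. 147. 147. 145. 141. 135.]]
```

Run:
```python
from h import *
s=cv2.imread("pics/side10r.png");g=cv2.GaussianBlur(s,(0,0),0.4)[:,:,0].astype(float)
A=[];B=[]
for u in range(281,304):
    c=g[:,u];k=164+np.argmin(c[164:174]); 
    if c[k]>60: continue
    v=k
    while c[v]<105:v-=1
    A.append((u,v+(c[v]-105)/(c[v]-c[v+1])))
    v=k
    while c[v]<90:v+=1
    B.append((u,v-(c[v]-90)/(c[v]-c[v-1])))
th=.116;ax=np.array([np.cos(th),np.sin(th)]);n=np.array([-np.sin(th),np.cos(th)])
for nm,E,z in(("plate bottom edge",A,.0733+.0225),("rim",B,.09)):
    E=np.array(E);w=ray("side",E[:,0],E[:,1],z)[:,:2]*1000-[606.5,-198.4]
    print(nm,"inlay-y",(w@n).round(1),"x",(w@ax).round(0)[[0,-1]])
```

```text
plate bottom edge inlay-y [20.1 19.5 20.2 19.6 19.  19.5 20.3 19.9 20.1 19.6 19.5 19.4 18.9 18.3
 18.9 18.4 18.9 19.8 19.3 18.7 18.9 18.4 18.3] x [ 69. -12.]
rim inlay-y [24.9 24.  24.4 23.9 23.3 23.9 26.2 25.8 25.3 25.2 24.6 23.9 24.4 24.
 23.3 24.1 26.1 25.8 25.2 25.2 24.6 24.1 24.6] x [ 68. -13.]
```

The gap estimates on the +y side are 5.3 mm (side view), about 3 mm (top strip) and about 4 mm (model), against 4 mm for a centred plate. So it is centred within clearance. I'll lower gently.

send_rows([
  [0,0,0.003,0],
  [0,0,0.003,0],
  [0,0,0.002,0],
  [0,0,0,0],
])

```text
clock: 28.55
eef_pos: [0.5578, -0.2045, 0.0648]
tool_rot: [-0.059, 0.998, 0.001, -0.003]
ft_force: [-0.2, -0.6, -1.8]
grip_width: 0.0437
```

send_rows([
  [0,0,0.002,0],
  [0,0,0.002,0],
  [0,0,0.001,0],
  [0,0,0,0],
])

```text
clock: 28.95
eef_pos: [0.558, -0.2046, 0.06]
tool_rot: [-0.059, 0.998, 0.001, -0.003]
ft_force: [0.9, 0.1, -1.1]
grip_width: 0.0441
```

send_rows([
  [0,0,0.001,0],
  [0,0,0,0],
])

```text
clock: 29.15
eef_pos: [0.5581, -0.2047, 0.0592]
tool_rot: [-0.059, 0.998, 0.001, -0.003]
ft_force: [-0.4, 0.5, -1.5]
grip_width: 0.044
```

send_rows([
  [0,0,0.001,0],
  [0,0,0,0],
])

```text
clock: 29.35
eef_pos: [0.5582, -0.2047, 0.0583]
tool_rot: [-0.059, 0.998, 0.001, -0.003]
ft_force: [0.4, -0.6, -1.0]
grip_width: 0.0438
```

send_rows([
  [0,0,0.0005,0],
  [0,0,0,0],
])

```text
clock: 29.55
eef_pos: [0.5582, -0.2047, 0.0578]
tool_rot: [-0.059, 0.998, 0.001, -0.003]
ft_force: [0.1, 0.1, -1.0]
grip_width: 0.0438
```

send_rows([
  [0,0,0.0005,0],
  [0,0,0,0],
])

```text
clock: 29.75
eef_pos: [0.5582, -0.2047, 0.0576]
tool_rot: [-0.059, 0.998, 0.001, -0.003]
ft_force: [-0.8, 0.4, 1.6]
grip_width: 0.0441
```

Contact came at exactly the expected height (TCP 0.0576, about +3 N change). I'll check quickly, then release to about 62 mm.

Run:
```python
from h import *
for n,(a,b,c,e) in (("side",(120,230,230,390)),):
    p,d=cams.camera(n);cv2.imwrite(f"pics/{n}11.png",cv2.resize(p[a:b,c:e],None,fx=5,fy=5,interpolation=cv2.INTER_CUBIC))
```

```text
(no output)
```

View pics/side11.png

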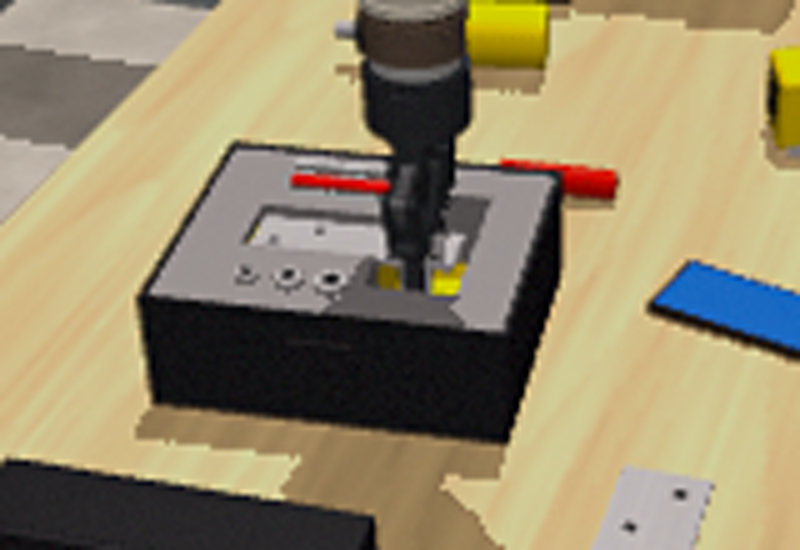

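The plate sits inside the pocket at about (320,235) in the crop, below the foam top. Releasing.

send_rows([
  [0,0,0,0],
  [0,0,0,0],
  [0,0,0,0],
  [0,0,0,0],
  [0,0,0,0],
  [0,0,0,0],
], claw=0.45)

```text
clock: 30.4
eef_pos: [0.5581, -0.2047, 0.0572]
tool_rot: [-0.059, 0.998, 0.001, -0.003]
ft_force: [-0.1, 0.5, 0.2]
grip_width: 0.0618
```

send_rows([
  [0,0,-0.005,0],
  [0,0,-0.01,0],
  [0,0,-0.02,0],
  [0,0,-0.02,0],
  [0,0,-0.02,0],
  [0,0,-0.03,0],
  [0.03,0,-0.02,0],
  [0.03,0.02,0,0],
  [0.03,0.03,0,0],
  [0.03,0.03,0,0],
  [0.03,0.03,0,0],
  [0.02,0.03,0,0],
  [0,0.03,0,0],
  [0,0,0,0],
])

```text
clock: 31.8
eef_pos: [0.3691, -0.0539, 0.1847]
tool_rot: [-0.061, 0.998, 0.001, -0.002]
ft_force: [0.5, -0.1, -0.1]
grip_width: 0.0618
```

Run:
```python
from h import *
st()
th=.116;ax=np.array([np.cos(th),np.sin(th)]);nn=np.array([-np.sin(th),np.cos(th)])
for n,(a,b,c,e),px in (("side",(120,230,230,390),(290.,168.)),("top",(110,230,300,440),(370.,165.))):
    p,d=cams.camera(n);W=cloud(n,d);cv2.imwrite(f"pics/{n}12r.png",p);np.save(f"pics/{n}12_d.npy",d)
    cv2.imwrite(f"pics/{n}12.png",cv2.resize(p[a:b,c:e],None,fx=5,fy=5,interpolation=cv2.INTER_CUBIC))
    q=(W[...,:2]-[.6065,-.1984]);x=q@ax;y=q@nn
    m=(abs(y)<.017)&(x>-.06)&(x<.065)&(abs(W[...,2]-.085)<.02)
    A=np.c_[x[m],y[m],np.ones(m.sum())];print(n,m.sum(),np.linalg.lstsq(A,W[...,2][m],rcond=None)[0].round(4))
```

```text
t 31.8 j [-1.460e-01  2.200e-02 -3.760e-01  1.177e+00  1.000e-03 -2.680e-01] p [ 0.3691 -0.0539  0.1847] yaw -3.0195 tilt [-0.0039  0.0015] f [ 0.53 -0.1  -0.14] w 0.0618
side 167 [ 0.0064 -0.0248  0.0836]
top 393 [-0.003   0.0261  0.0832]
```

View pics/side12.png

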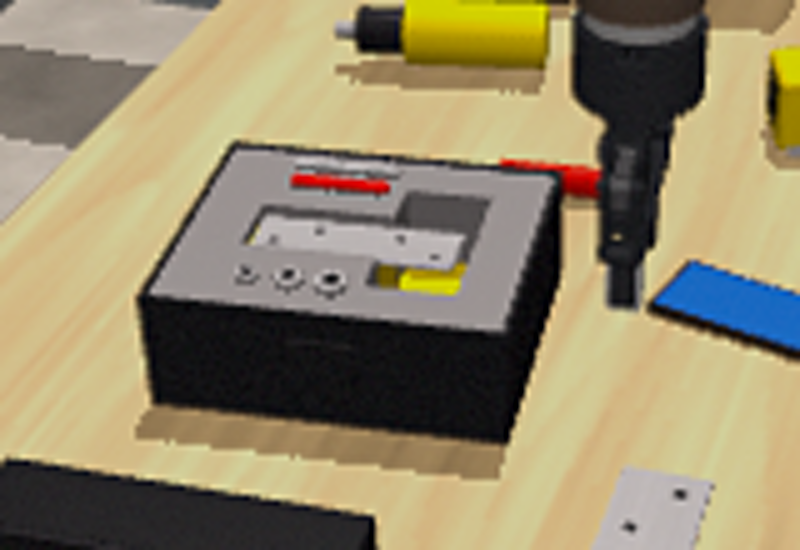

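View pics/top12.png

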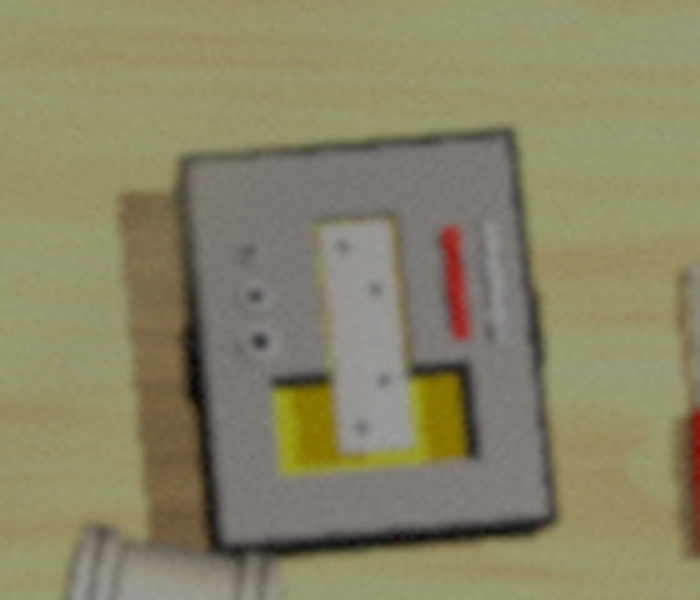

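The plate lies between even yellow strips on both sides, with its front end over the well. I'll measure its final pose.

Run:
```python
from h import *
th=.116;R=np.array([[np.cos(th),np.sin(th)],[-np.sin(th),np.cos(th)]])
for n,px,t in (("top",(370.,165.),125),("side",(290.,168.),155)):
    p=cv2.imread(f"pics/{n}12r.png");m=(cv2.GaussianBlur(p,(0,0),.5).min(2)>t).astype(np.uint8)
    m=cv2.morphologyEx(m,cv2.MORPH_CLOSE,np.ones((3,3)))
    r=rect(n,m,.083,px)
    if r: print(n,r[0],"inlay",(R@(np.array(r[0][0])-[606.5,-198.4])).round(1))
# bystanders: tin red blob before/after
for f in("pics/top0.png","pics/top12r.png"):
    h=cv2.cvtColor(cv2.imread(f),cv2.COLOR_BGR2HSV);m=((h[...,1]>180)&((h[...,0]<8)|(h[...,0]>172)))
    m[:, :200]=0;m[:,260:]=0;m[150:190]&=True;v,u=np.nonzero(m);print(f,u.mean(),v.mean())
```

```text
top ((609.3729248046875, -197.45523071289062), (147.7227325439453, 42.12706756591797), 6.627565860748291) inlay [3.  0.6]
side ((609.1435546875, -201.6244659423828), (146.24693298339844, 42.236820220947266), 6.319997310638428) inlay [ 2.3 -3.5]
pics/top0.png 222.5977011494253 166.51149425287358
pics/top12r.png 222.83428571428573 166.90285714285713
```

```bash
python3 -c "
from h import *
st();print(order.job_done())"
```

```text
t 31.9 j [-0.149  0.025 -0.373  1.176 -0.    -0.269] p [ 0.3705 -0.0559  0.1846] yaw -3.0216 tilt [-0.0033  0.0001] f [0.65 0.32 0.02] w 0.062
the job is handed in; nothing more can be done
None
```

I slid the plate about 95 mm along the groove with the shut fingertips, pressing about 6–7 N, until it stuck out about 49 mm over the front edge. I then pinched that end by its long sides, laid the plate in its pocket, let go and backed off. I handed the job in at 31.9 s; it gave no verdict.

**Last checks:**
- **Position:** the plate lies about +2.5 mm lengthwise from the inlay's origin; I took the nest to lie at about that origin.
- **Sideways:** the top view gives +0.6 mm. The side view gives -3.5 mm, but it also put the inlay itself about 3 mm off the same way, so the two roughly agree.
- **Height and angle:** its top is at about 83 mm and its yaw is within 0.4° of the pocket's. The depth tilt came out at ±0.025 rad, with opposite signs in the two views, so I take that as noise.
- **Bystanders:** the tin is unmoved (under half a pixel). I did not measure the others; nothing came near them.

**What went wrong:** early on, joint 6 ran into its range limit. The tool stopped short of the case and was left tilted by 0.06 rad. I removed the tilt by working against the opposite limit, then used the half-turned grasp. Nothing was touched while this happened.

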